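# Snap the moisture trap onto the airbrush compressor and prove the coupling with a pull

## Robot

A 6-joint arm with a two-finger parallel gripper is mounted at the origin on a cart in front of the work surface, level with it; the furniture and walls round the work are solid. World frame = base frame: x ahead of the robot, y to its left, z up, the work surface at z = 0. Lengths are in m, angles in rad, forces in N, time in s.
With the tool pointing down it reaches from about 0.3 to 0.875 m from the base axis. Payload 4.2 kg.
Tool frame: the origin (TCP) lies on the centre line of the jaws, within the pads' length; the fingertips stand 25 mm ahead of it and the grasp point (between the pads) lies 6 mm ahead of it (bot.nose_length is the distance from the TCP to the fingertips, in m); z points along the fingers, y is the line along which they close (so a half turn about z gives the same grasp; the last joint's range is limited). The gripper opens to 85 mm and grips with 20 to 120 N. Pads are 22 mm wide; open, the fingers measure 114 mm over their backs; the gripper's body (76 mm by 85 mm) begins 54 mm behind the grasp point. The pads swing forward as they close: fully open they stand 13 mm farther back than shut.
Start: joints at [1.152, 0.32, 1.565, -0, 1.257, -0.02], TCP at [0.223, 0.53, 0.256] pointing down, gripper open.
Joint ranges: [-3.11, 3.11], [-0.84, 2.01], [0.21, 2.61], [-1.34, 4.49], [0.05, 2.63], [-2.56, 2.56]. Speed limits (rad/s): [2.57, 2.57, 3.14, 3.14, 3.14, 3.14].

## Interface

Orientations are given as a rotation vector (axis times angle).
In Python, from station import bot gives the robot as it stands.
- The arm moves only by the tool carry_out, never from a script. Its argument "plan" is a list of rows, each a list of 7 numbers: the shift along the tool's x, y, z in units of 2.5 cm (1.0 is 2.5 cm), then the turn, a rotation vector about the tool's x, y, z in units of 6 degrees (1.0 is 6 degrees), then the gripper's target within -1 to 1 (fully open at 1, half-way at 0, shut at -1). A call has 1 to 20 rows; each row shifts and turns the commanded pose from where the row before left it, along the tool's axes as they then stand; what a row does not reach is not made up. A row lasts 1/12 s, in which the tool goes at most 41.7 mm and 7.16 degrees, less where a joint would pass 70% of its speed; a pose out of reach is approached as far as the arm can. A call with a number of a shift or a turn outside -1 to 1 is refused whole. A call with a gripper value outside its range is refused whole. The fingers move at their own pace and stop on an object; "squeeze" is the grip in N (left out, the last holds). Time passes only in rows, so rows that do not move let the fingers close. It gives the time, the measured TCP pose, the force, the opening and the grip force at its end, in the units of the state.
- bot.get_obs(): the state, without advancing time (a new reading comes with each control period).
- bot.camera(name): name is "side" or "top"; returns the picture (480x640x3 uint8, blue, green, red); there is no depth.
- bot.get_calibration(name): a dict with "vertical_fov" (degrees; the focal length in pixels is half the picture's height over the tangent of half this angle, whatever the lens; pixels are square), "cx", "cy" (the principal point, pixels), "pose" (4x4, takes a point from camera to world coordinates). Camera axes: x right, y up, looking along -z (the intrinsics and any distortion apply to the point x, -y, -z); pixel columns grow to the right and rows downward; lengths in m; the calibration is good to about 2 mm. A picture is of the moment at which its call begins. get_calibration takes no time and is no camera call.
- bot.hand_in(): hands the job in; it is judged then, once.
The state is a dict: "time_s": time; "qpos": joint angles; "joint_vel": joint speeds; "tau": joint torques, N m; "tcp_pos": TCP position; "orientation": TCP orientation; "contact_force": force on the tool from outside, world axes, zero at the start; "ft_torque": the same for the moment, N m; "grip_width": finger opening in m; "finger_force": force on a finger pad.
Only numpy, scipy, OpenCV 4.12 (cv2) and the standard library are available. Lean on these libraries where they do the work, as an engineer would, in place of code of your own. Each camera call takes 0.05 s, during which the arm holds its last target. There are 200 camera calls.

## Task

Get the demonstration airbrush compressor ready for air: take the blue-capped moisture trap out of the wooden block, hold it upright and press its plug straight down into one of the two couplers on top of the compressor until it clicks home with its collar on the rim. Before anyone switches on the air, prove the joint by pulling the trap straight up with a steady 13 N or so (what the air pressure will push with) for a full second; one of the two couplers is worn and lets go under that pull, so if the trap comes out, press it into the other one and prove it there. Leave the trap standing in the coupler that held, let go of it, never push or pull on a coupler with more than 25 N, and do not disturb the other things on the counter.

Things in the scene. Friction and masses are not known exactly. Their poses are not given: they have to be found in the camera images.
- trap: Moisture trap, 96 mm tall, 90 g, clear tube between two blue caps, parked upright in the block. Origin: tip (lowest point) of its brass plug, z up its axis. Height from the tip: lead-in cone 0-4 mm, 13 mm wide head to 9, 7 mm neck to 18, 13 mm shank to 25, 23 mm hex collar to 31 (its underside rests on the block or the coupler rim), round 29 mm rigid body to grip from 31 to 84, nipple to 96.
- outlet_1: Quick coupler, steel, 27 mm across; twin of the other. Origin: centre of the mouth at the rim, z up, 155 mm above the counter. Bore 15 mm wide, 28 mm deep. Pushing the plug past its sprung jaws takes 8 to 10 N. Home: the plug's tip is 25 mm below the mouth and has 2.5 mm of free play upward. If sound it holds; if worn it lets go at 4 to 7 N of pull.
- outlet_2: Quick coupler, steel, 27 mm across; twin of the other. Origin: centre of the mouth at the rim, z up, 155 mm above the counter. Bore 15 mm wide, 28 mm deep. Pushing the plug past its sprung jaws takes 8 to 10 N. Home: the plug's tip is 25 mm below the mouth and has 2.5 mm of free play upward. If sound it holds; if worn it lets go at 4 to 7 N of pull.
- outlet_1_rim (a point): Centre of the rim of outlet_1 on its sprung core, which sits in a rubber bushing: level with that coupler's origin when unloaded, it rises when pulled and sinks when pushed by 1 mm per 8 N, 4 mm at most.
- outlet_2_rim (a point): Centre of the rim of outlet_2 on its sprung core, which sits in a rubber bushing: level with that coupler's origin when unloaded, it rises when pulled and sinks when pushed by 1 mm per 8 N, 4 mm at most.
- compressor: Red airbrush compressor, fixed, 134 mm (x) by 204 mm (y); origin under its centre, front (gauge, switch) towards its -x. Deck 93 mm high; the aluminium manifold on it (top at 115 mm) carries the two couplers, mouths up, at x = 0, y = +45 and -45 mm, either way round; one is sound, one worn, looking and going in alike. Handle along y at x = +48 mm, 132 mm high.
- stand: Wooden fittings block, fixed, 52 mm (x) by 104 mm (y), 45 mm high; origin under its centre, z up. The trap stands loosely in the 15 mm wide, 30 mm deep hole at y = +27 mm; small brass and steel fittings, rising at most 13 mm above the block, fill the holes at y = -12 and -36 mm.
- blue_ink: Bystander: blue ink bottle, white cap, 35 mm wide, 80 mm tall; origin at the centre of its underside.
- amber_ink: Bystander: amber-yellow ink bottle, white cap, 35 mm wide, 80 mm tall; origin at the centre of its underside.
- white_tube: Bystander: white paint tube with a yellow band lying flat, 44 x 130 x 33 mm; origin under its centre.
- nib_tin: Bystander: small flat ochre-yellow tin, 54 x 36 x 14 mm; origin under its centre.
- red_eraser: Bystander: white eraser in a red sleeve, 43 x 19 x 12 mm; origin under its centre.
Things that resemble listed ones, but are neither listed nor needed, are in the scene too. What is shaped like the trap but green, pink or purple is not meant.

How it is judged:
On the way, in this order (a step that is already met when the one before it is completed fails the run):
1. the trap's plug has been pressed fully home in one of the couplers (collar on the rim, tip at least 24 mm below the mouth) (((z of trap in the frame of outlet_1 below -0.024 m and horizontal distance between trap and outlet_1 below 0.004 m) or (z of trap in the frame of outlet_2 below -0.024 m and horizontal distance between trap and outlet_2 below 0.004 m))), for 0.1 s.
2. locked in the coupler, the trap has been pulled straight up with 10 to 18 N (1.25 to 2.25 mm of the bushing) for 0.7 s without coming out (((z of trap in the frame of outlet_1 below -0.0175 m and horizontal distance between trap and outlet_1 below 0.004 m and z of outlet_1_rim in the frame of outlet_1 between 0.00125 and 0.00225 m and contact force between the fingers and trap above 3 N) or (z of trap in the frame of outlet_2 below -0.0175 m and horizontal distance between trap and outlet_2 below 0.004 m and z of outlet_2_rim in the frame of outlet_2 between 0.00125 and 0.00225 m and contact force between the fingers and trap above 3 N))), for 0.7 s.
At the end, for the whole second after the job is handed in: the trap stands at rest, upright within 7 degrees, locked in a coupler, its plug's tip at least 21.5 mm below the mouth and within 4 mm of its axis; the bystanders are within 30 mm of where they stood (((z of trap in the frame of outlet_1 below -0.0215 m and horizontal distance between trap and outlet_1 below 0.004 m) or (z of trap in the frame of outlet_2 below -0.0215 m and horizontal distance between trap and outlet_2 below 0.004 m)) and angle between trap's own z axis and vertical below 0.12 rad and linear speed of trap below 0.02 m/s); the robot touches nothing.
It fails at once if a coupler pushed or pulled with more than 28 N (3.5 mm of its bushing) (z of outlet_1_rim in the frame of outlet_1 above 0.0035 m or z of outlet_1_rim in the frame of outlet_1 below -0.0035 m or z of outlet_2_rim in the frame of outlet_2 above 0.0035 m or z of outlet_2_rim in the frame of outlet_2 below -0.0035 m).
It fails at once if a bystander moved by more than 30 mm (distance of any of blue_ink, amber_ink, white_tube, nib_tin, red_eraser from where it was at the start of the episode above 0.03 m).
It also fails if it takes over 72 s, if anything falls off the work surface, if the arm or the gripper's body presses on something with over 40 N, if the wrist force passes 120 N, or if a joint passes its speed limit or range.

## Working session

There is one attempt and no reset: what is moved stays moved. The work goes in short steps, Python scripts to look and compute and a tool call to move; the robot and the scene stay as the last step left them, time stands still between calls to the robot, and variables do not carry over. Pictures are saved under pics/ and viewed, at most 10 in all, crops included, and the job is handed in when it is done.

Besides the shell and the picture viewer there is one more tool, called after "Emit:" by a JSON object that holds its "fn" and its "kwargs", one argument or row to a line. carry_out: Moves the arm, as the interface text tells. Its arguments: {"type":"object","properties":{"plan":{"type":"array","items":{"type":"array","items":{"type":"number","minimum":-1,"maximum":1}}},"squeeze":{"type":"number"}},"required":["plan"]}

```bash
mkdir -p pics; python3 - <<'E'
from station import bot
import cv2
for n in("side","top"):
    c=bot.get_calibration(n);print(n,c)
    cv2.imwrite(f"pics/{n}0.png",bot.camera(n))
o=bot.get_obs();print(o)
E
```

```text
side {'vertical_fov': 42.443534889122844, 'cx': 325.19875014845735, 'cy': 240.77789915548152, 'pose': array([[ 0.9414713 ,  0.17021818, -0.29095973,  0.19407134],
       [-0.33612007,  0.40849522, -0.84861944, -1.33794013],
       [-0.02559479,  0.89674825,  0.44180027,  0.68456427],
       [ 0.        ,  0.        ,  0.        ,  1.        ]])}
top {'vertical_fov': 43.6276010877837, 'cx': 323.2220275277495, 'cy': 237.4121442124641, 'pose': array([[ 1.75845566e-02,  9.94414110e-01, -1.04073827e-01,
         4.07578335e-01],
       [-9.99845023e-01,  1.75770052e-02, -9.89772090e-04,
        -2.23039701e-01],
       [ 8.45062864e-04,  1.04075102e-01,  9.94569082e-01,
         1.50874953e+00],
       [ 0.00000000e+00,  0.00000000e+00,  0.00000000e+00,
         1.00000000e+00]])}
{'time_s': 0.1, 'qpos': array([ 1.15196301e+00,  3.20225668e-01,  1.56553606e+00,  1.29269229e-05,
        1.25741977e+00, -1.99862988e-02]), 'joint_vel': array([-0.00101851, -0.00048601, -0.00357679, -0.00165926,  0.00131158,
        0.00080389]), 'tau': array([-1.37500128e-04, -4.16406870e+01, -2.34703231e+01, -1.89799166e-04,
        4.98127381e-03,  5.95353782e-06]), 'tcp_pos': array([0.22313745, 0.52952216, 0.25557578]), 'orientation': array([-6.22298092e-01, -3.07897637e+00,  2.43143231e-03]), 'contact_force': array([ 0.33713515, -0.16711458,  0.91987817]), 'ft_torque': array([0.01630024, 0.00609936, 0.04801749]), 'finger_force': 0.0, 'grip_width': 0.0850398753730463}
```

View pics/side0.png

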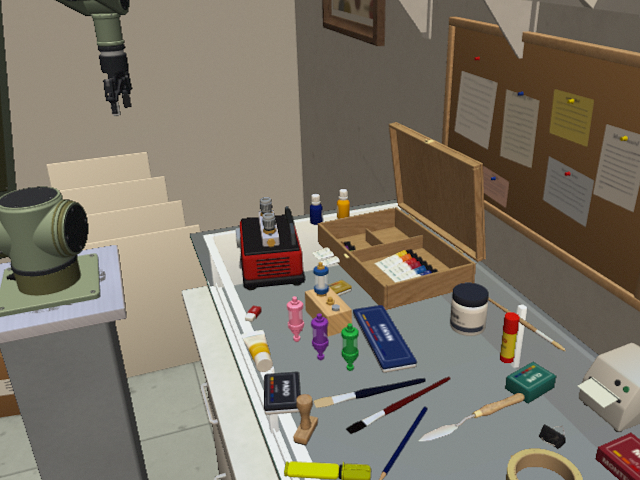

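View pics/top0.png

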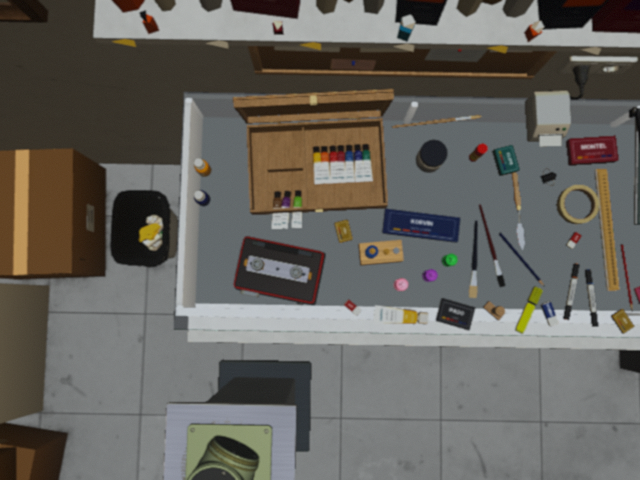

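The top view shows the blue trap at about (372,252) in the block and the couplers at about (260,265) and (303,271). In the side view the trap is at (321,278) and the couplers at (266,203) and (269,220). I'll enlarge both.

```bash
python3 - <<'E'
import cv2
a=cv2.imread("pics/top0.png")[225:315,225:425]
b=cv2.imread("pics/side0.png")[185:345,230:370]
cv2.imwrite("pics/topc.png",cv2.resize(a,None,fx=4,fy=4,interpolation=cv2.INTER_CUBIC))
cv2.imwrite("pics/sidec.png",cv2.resize(b,None,fx=3.75,fy=3.75,interpolation=cv2.INTER_CUBIC))
E
```

```text
(no output)
```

View pics/topc.png

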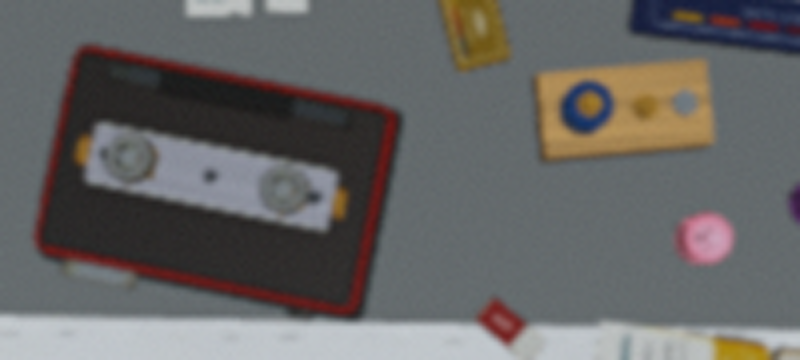

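View pics/sidec.png

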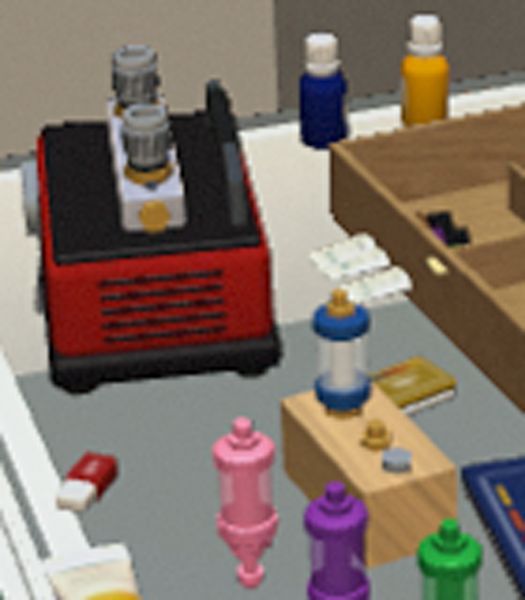

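Top crop: coupler mouths at (131,157) and (286,188), and the trap cap's centre at (586,107). Side crop: mouths at about (135,54) and (147,118), and the trap cap's top at about (341,316).

```bash
cat > h.py <<'E'
import numpy as np
from station import bot
from scipy.optimize import least_squares
from scipy.spatial.transform import Rotation as R
def cam(n):
    c=bot.get_calibration(n); return c,240/np.tan(np.radians(c["vertical_fov"])/2)
def proj(n,p):
    c,f=cam(n); P=c["pose"]; q=P[:3,:3].T@(np.asarray(p)-P[:3,3])
    return np.array([c["cx"]+f*q[0]/-q[2], c["cy"]+f*q[1]/q[2]])
def plane(n,uv,z):
    c,f=cam(n);P=c["pose"];d=P[:3,:3]@np.array([(uv[0]-c["cx"])/f,-(uv[1]-c["cy"])/f,-1])
    return P[:3,3]+d*(z-P[2,3])/d[2]
def uncrop(X,s,o): return (np.array(X)+.5)/s-.5+np.array(o)
E
python3 - <<'E'
from h import *
for nm,t,s,z in [("far",(131,157),(135,54),.155),("near",(286,188),(147,118),.155),("trap",(586,107),(341,316),.104)]:
    t=uncrop(t,4,(225,225));s=uncrop(s,3.75,(230,185))
    a=plane("top",t,z);b=plane("side",s,z)
    r=least_squares(lambda p:np.r_[proj("top",p)-t,proj("side",p)-s],a)
    print(nm,a.round(4),b.round(4),r.x.round(4),r.cost.round(2))
for X in [(537,73),(707,60),(714,146),(545,160)]: print("stand",plane("top",uncrop(X,4,(225,225)),.045).round(4))
o=bot.get_obs();print(R.from_rotvec(o["orientation"]).as_matrix().round(3))
E
```

```text
far [ 0.4865 -0.074   0.155 ] [ 0.4901 -0.0676  0.155 ] [ 0.4874 -0.0745  0.1579] 0.23
near [ 0.4705 -0.1619  0.155 ] [ 0.4721 -0.163   0.155 ] [ 0.4715 -0.1621  0.1546] 0.15
trap [ 0.5236 -0.3348  0.104 ] [ 0.5264 -0.336   0.104 ] [ 0.5254 -0.3353  0.1036] 0.5
stand [ 0.5488 -0.3092  0.045 ]
stand [ 0.5587 -0.4134  0.045 ]
stand [ 0.5059 -0.4179  0.045 ]
stand [ 0.4955 -0.3147  0.045 ]
[[-0.922  0.388 -0.001]
 [ 0.388  0.922 -0.001]
 [ 0.    -0.002 -1.   ]]
```

Emit:
{"fn": "carry_out", "kwargs": {
  "plan": [
    [0,0,0,0,0,0.93,1],
    [0,0,0,0,0,0.93,1],
    [0,0,0,0,0,0.93,1],
    [0,0,0,0,0,0.93,1],
    [0,0,0,0,0,0.93,1],
    [0,0,0,0,0,0.93,1],
    [0,0,0,0,0,0.93,1],
    [0,0,0,0,0,0.93,1],
    [0,0,0,0,0,0.93,1],
    [0,0,0,0,0,0.93,1],
    [0,0,0,0,0,0.93,1],
    [0,0,0,0,0,0.93,1],
    [-0.96,0.33,0,0,0,0,1],
    [-0.96,0.33,0,0,0,0,1],
    [-0.96,0.33,0,0,0,0,1],
    [-0.96,0.33,0,0,0,0,1],
    [-0.96,0.33,0,0,0,0,1],
    [-0.96,0.33,0,0,0,0,1],
    [-0.96,0.33,0,0,0,0,1],
    [-0.96,0.33,0,0,0,0,1]
  ],
  "squeeze": 40
}}

```text
time_s: 1.77
tcp_pos: [0.2899, 0.3367, 0.256]
orientation: [2.217, 2.225, -0.001]
contact_force: [0.1, -0.1, -0.5]
grip_width: 0.0856
finger_force: 0.0
```

Emit:
{"fn": "carry_out", "kwargs": {
  "plan": [
    [-0.96,0.33,0,0,0,0,1],
    [-0.96,0.33,0,0,0,0,1],
    [-0.96,0.33,0,0,0,0,1],
    [-0.96,0.33,0,0,0,0,1],
    [-0.96,0.33,0,0,0,0,1],
    [-0.96,0.33,0,0,0,0,1],
    [-0.96,0.33,0,0,0,0,1],
    [-0.96,0.33,0,0,0,0,1],
    [-0.96,0.33,0,0,0,0,1],
    [-0.96,0.33,0,0,0,0,1],
    [-0.96,0.33,0,0,0,0,1],
    [-0.96,0.33,0,0,0,0,1],
    [-0.96,0.33,0,0,0,0,1],
    [-0.96,0.33,0,0,0,0,1],
    [-0.96,0.33,0,0,0,0,1],
    [-0.96,0.33,0,0,0,0,1],
    [-0.96,0.33,0,0,0,0,1],
    [-0.96,0.33,0,0,0,0,1],
    [-0.96,0.33,0,0,0,0,1],
    [0,0,0,0,0,0,1]
  ]
}}

```text
time_s: 3.43
tcp_pos: [0.4495, -0.1207, 0.2559]
orientation: [2.22, 2.22, -0.001]
contact_force: [0.4, -0.6, -0.2]
grip_width: 0.0855
finger_force: 0.0
```

Emit:
{"fn": "carry_out", "kwargs": {
  "plan": [
    [-0.96,0.335,0,0,0,0,1],
    [-0.96,0.335,0,0,0,0,1],
    [-0.96,0.335,0,0,0,0,1],
    [-0.96,0.335,0,0,0,0,1],
    [-0.96,0.335,0,0,0,0,1],
    [-0.96,0.335,0,0,0,0,1],
    [-0.96,0.335,0,0,0,0,1],
    [-0.96,0.335,0,0,0,0,1],
    [-0.94,0.335,0,0,0,0,1],
    [0,0,0.3,0,0,0,1],
    [0,0,0.75,0,0,0,1],
    [0,0,0.75,0,0,0,1],
    [0,0,0.75,0,0,0,1],
    [0,0,0.75,0,0,0,1],
    [0,0,0.75,0,0,0,1],
    [0,0,0.75,0,0,0,1],
    [0,0,0.75,0,0,0,1],
    [0,0,0.75,0,0,0,1],
    [0,0,0.5,0,0,0,1],
    [0,0,0,0,0,0,1]
  ]
}}

```text
time_s: 5.1
tcp_pos: [0.5222, -0.3302, 0.0829]
orientation: [-2.212, -2.22, 0.002]
contact_force: [-0.5, 0.4, 0.2]
grip_width: 0.0851
finger_force: 0.0
```

```bash
python3 - <<'E'
from h import *
import cv2
a=bot.camera("side")[210:370,250:410];b=bot.camera("top")[200:300,325:425]
cv2.imwrite("pics/g1.png",np.hstack([cv2.resize(a,(400,400),interpolation=cv2.INTER_CUBIC),cv2.resize(b,(400,400),interpolation=cv2.INTER_CUBIC)]))
print(bot.get_obs()["tcp_pos"])
E
```

```text
[ 0.52402806 -0.33164868  0.08599577]
```

View pics/g1.png

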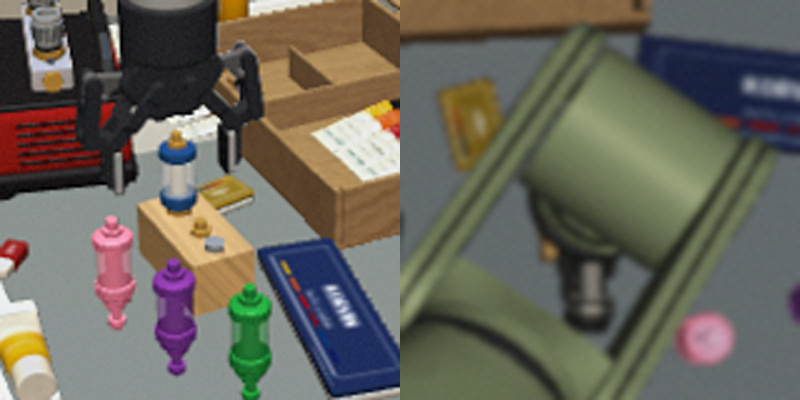

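The trap stands between the open fingers and everything is clear. In the left half it is at (178,185). I'll shift 4 mm and close.

Emit:
{"fn": "carry_out", "kwargs": {
  "plan": [
    [-0.15,0,0,0,0,0,1],
    [0,0,0,0,0,0,0],
    [0,0,0,0,0,0,-1],
    [0,0,0,0,0,0,-1],
    [0,0,0,0,0,0,-1],
    [0,0,0,0,0,0,-1],
    [0,0,0,0,0,0,-1],
    [0,0,0,0,0,0,-1],
    [0,0,0,0,0,0,-1],
    [0,0,0,0,0,0,-1],
    [0,0,0,0,0,0,-1],
    [0,0,0,0,0,0,-1]
  ],
  "squeeze": 60
}}

```text
time_s: 6.2
tcp_pos: [0.5244, -0.3364, 0.0868]
orientation: [2.217, 2.225, 0.0]
contact_force: [-1.0, 1.5, 5.2]
grip_width: 0.0277
finger_force: 58.8
```

Emit:
{"fn": "carry_out", "kwargs": {
  "plan": [
    [0,0,-0.3,0,0,0,-1],
    [0,0,-0.7,0,0,0,-1],
    [0,0,-0.9,0,0,0,-1],
    [0,0,-0.9,0,0,0,-1],
    [0,0,-0.9,0,0,0,-1],
    [0,0,-0.9,0,0,0,-1],
    [0,0,-0.9,0,0,0,-1],
    [0,0,-0.9,0,0,0,-1],
    [0,0,-0.8,0,0,0,-1],
    [0.7,-0.21,0,0,0,0,-1],
    [0.7,-0.21,0,0,0,0,-1],
    [0.7,-0.21,0,0,0,0,-1],
    [0.7,-0.21,0,0,0,0,-1],
    [0.7,-0.21,0,0,0,0,-1],
    [0.7,-0.21,0,0,0,0,-1],
    [0.7,-0.21,0,0,0,0,-1],
    [0.7,-0.21,0,0,0,0,-1],
    [0.7,-0.21,0,0,0,0,-1],
    [0.6,-0.21,0,0,0,0,-1],
    [0,0,0,0,0,0,-1]
  ]
}}

```text
time_s: 7.87
tcp_pos: [0.4698, -0.1617, 0.2662]
orientation: [-2.214, -2.226, -0.0]
contact_force: [0.1, -0.2, -0.5]
grip_width: 0.0277
finger_force: 59.9
```

```bash
python3 - <<'E'
from h import *
import cv2
a=bot.camera("side")[120:280,200:360];cv2.imwrite("pics/a1.png",cv2.resize(a,(600,600),interpolation=cv2.INTER_CUBIC))
o=bot.get_obs();print(o["tcp_pos"],o["contact_force"],o["grip_width"]);print(R.from_rotvec(o["orientation"]).as_matrix().round(4))
for p in [(.4715,-.162,.155),tuple(o["tcp_pos"]-[0,0,.066]),tuple(o["tcp_pos"]-[0,0,.041])]: print((proj("side",p)-[200,120])*3.75+1.4)
E
```

```text
[ 0.47069248 -0.16301855  0.26636684] [ 0.47235056 -0.3120273  -0.87532046] 0.027756160874898895
[[-5.2e-03  1.0e+00 -2.0e-04]
 [ 1.0e+00  5.2e-03  0.0e+00]
 [ 0.0e+00 -2.0e-04 -1.0e+00]]
[258.10248609 361.25638191]
[251.78503625 287.71525619]
[248.73672692 245.69738107]
```

View pics/a1.png

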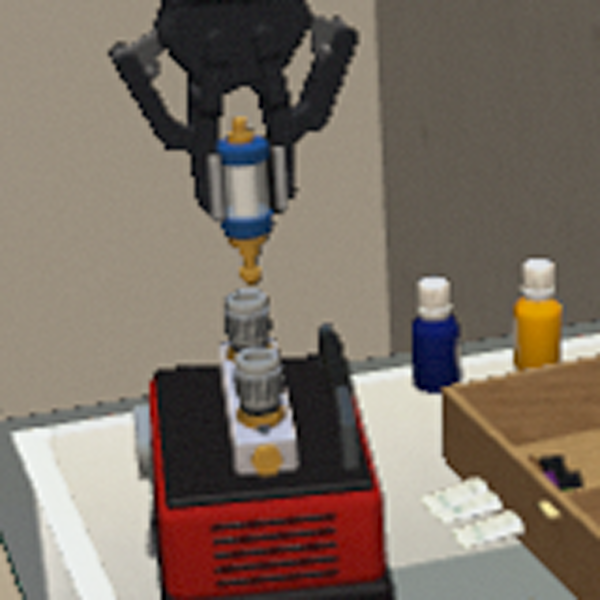

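The side crop shows the trap gripped upright, with its tip at (251,283) and the near coupler's mouth at (258,355). That offset matches the aligned prediction to within about 1 mm. Descending.

Emit:
{"fn": "carry_out", "kwargs": {
  "plan": [
    [0.02,0.03,0.3,0,0,0,-1],
    [0,0,0.5,0,0,0,-1],
    [0,0,0.4,0,0,0,-1],
    [0,0,0.2,0,0,0,-1],
    [0,0,0.08,0,0,0,-1],
    [0,0,0.08,0,0,0,-1],
    [0,0,0.08,0,0,0,-1],
    [0,0,0.08,0,0,0,-1],
    [0,0,0,0,0,0,-1]
  ]
}}

```text
time_s: 8.67
tcp_pos: [0.472, -0.1636, 0.2232]
orientation: [-2.218, -2.225, -0.0]
contact_force: [0.0, -0.1, -0.3]
grip_width: 0.0274
finger_force: 59.9
```

```bash
python3 - <<'E'
from h import *
import cv2
a=bot.camera("side")[165:245,225:305];cv2.imwrite("pics/a2.png",cv2.resize(a,(600,600),interpolation=cv2.INTER_CUBIC))
o=bot.get_obs();print(o["tcp_pos"],o["contact_force"])
for p in [(.4715,-.162,.155),tuple(o["tcp_pos"]-[0,0,.041])]: print((proj("side",p)-[225,165])*7.5+3.25)
E
```

```text
[ 0.47201359 -0.16356589  0.2233766 ] [-0.06875846 -0.47074882 -1.30670457]
[329.15497218 385.46276382]
[325.9099997  297.94806726]
```

View pics/a2.png

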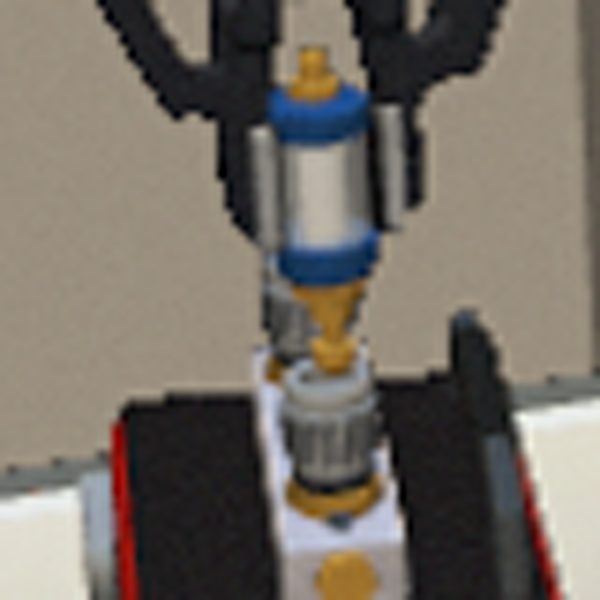

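Tip at (334,372), about 5 crop px (under 2 mm) right of the mouth's centre line at x≈329. I'll correct by -1 mm in x and +1.8 mm in y, then feel the way in.

Emit:
{"fn": "carry_out", "kwargs": {
  "plan": [
    [0.07,-0.04,0,0,0,0,-1],
    [0,0,0.06,0,0,0,-1],
    [0,0,0.06,0,0,0,-1],
    [0,0,0.06,0,0,0,-1],
    [0,0,0.06,0,0,0,-1],
    [0,0,0,0,0,0,-1]
  ]
}}

```text
time_s: 9.22
tcp_pos: [0.4706, -0.1614, 0.2169]
orientation: [-2.217, -2.224, -0.0]
contact_force: [0.2, 0.2, -1.3]
grip_width: 0.0277
finger_force: 59.9
```

Emit:
{"fn": "carry_out", "kwargs": {
  "plan": [
    [0,0,0.06,0,0,0,-1],
    [0,0,0.06,0,0,0,-1],
    [0,0,0,0,0,0,-1]
  ]
}}

```text
time_s: 9.47
tcp_pos: [0.4706, -0.1615, 0.2138]
orientation: [-2.217, -2.224, 0.0]
contact_force: [-0.6, 2.0, -1.6]
grip_width: 0.0279
finger_force: 59.8
```

Emit:
{"fn": "carry_out", "kwargs": {
  "plan": [
    [0,0,0.06,0,0,0,-1],
    [0,0,0.06,0,0,0,-1],
    [0,0,0,0,0,0,-1]
  ]
}}

```text
time_s: 9.72
tcp_pos: [0.4706, -0.1615, 0.2109]
orientation: [-2.217, -2.224, 0.0]
contact_force: [-0.7, 2.8, -1.7]
grip_width: 0.0277
finger_force: 59.9
```

Emit:
{"fn": "carry_out", "kwargs": {
  "plan": [
    [0,0,0.06,0,0,0,-1],
    [0,0,0.06,0,0,0,-1],
    [0,0,0,0,0,0,-1]
  ]
}}

```text
time_s: 9.97
tcp_pos: [0.4708, -0.1615, 0.2084]
orientation: [-2.217, -2.225, -0.0]
contact_force: [-3.1, 3.2, 3.4]
grip_width: 0.028
finger_force: 60.2
```

The plug is in the bore, pressed lightly to one side. I'll ease it sideways and press on.

Emit:
{"fn": "carry_out", "kwargs": {
  "plan": [
    [0.04,-0.03,0,0,0,0,-1],
    [0,0,0.06,0,0,0,-1],
    [0,0,0,0,0,0,-1]
  ]
}}

```text
time_s: 10.22
tcp_pos: [0.4707, -0.1612, 0.2074]
orientation: [2.216, 2.224, 0.001]
contact_force: [-1.9, 1.9, 5.0]
grip_width: 0.0278
finger_force: 60.3
```

Emit:
{"fn": "carry_out", "kwargs": {
  "plan": [
    [0,0,0.06,0,0,0,-1],
    [0,0,0,0,0,0,-1]
  ]
}}

```text
time_s: 10.38
tcp_pos: [0.4708, -0.1611, 0.2061]
orientation: [2.216, 2.224, 0.001]
contact_force: [-2.2, 1.7, 5.7]
grip_width: 0.0277
finger_force: 60.6
```

Emit:
{"fn": "carry_out", "kwargs": {
  "plan": [
    [0,0,0.06,0,0,0,-1],
    [0,0,0,0,0,0,-1]
  ]
}}

```text
time_s: 10.55
tcp_pos: [0.4706, -0.1611, 0.2038]
orientation: [2.217, 2.224, 0.0]
contact_force: [-0.4, 0.8, 1.0]
grip_width: 0.0278
finger_force: 60.1
```

Emit:
{"fn": "carry_out", "kwargs": {
  "plan": [
    [0,0,0.06,0,0,0,-1],
    [0,0,0.06,0,0,0,-1],
    [0,0,0,0,0,0,-1]
  ]
}}

```text
time_s: 10.8
tcp_pos: [0.4704, -0.1611, 0.2003]
orientation: [2.217, 2.225, -0.0]
contact_force: [1.0, 0.2, 0.0]
grip_width: 0.028
finger_force: 60.1
```

Emit:
{"fn": "carry_out", "kwargs": {
  "plan": [
    [0,0,0.06,0,0,0,-1],
    [0,0,0.04,0,0,0,-1],
    [0,0,0,0,0,0,-1]
  ]
}}

```text
time_s: 11.05
tcp_pos: [0.4702, -0.1608, 0.1978]
orientation: [-2.218, -2.225, 0.0]
contact_force: [-0.0, 0.4, -1.0]
grip_width: 0.028
finger_force: 60.0
```

Emit:
{"fn": "carry_out", "kwargs": {
  "plan": [
    [0,0,0.04,0,0,0,-1],
    [0,0,0,0,0,0,-1]
  ]
}}

```text
time_s: 11.22
tcp_pos: [0.4702, -0.1608, 0.1971]
orientation: [-2.218, -2.225, -0.0]
contact_force: [0.5, 1.3, -1.6]
grip_width: 0.0278
finger_force: 60.0
```

Emit:
{"fn": "carry_out", "kwargs": {
  "plan": [
    [0,0,0.05,0,0,0,-1],
    [0,0,0,0,0,0,-1]
  ]
}}

```text
time_s: 11.38
tcp_pos: [0.4703, -0.1608, 0.1962]
orientation: [2.217, 2.225, 0.0]
contact_force: [-0.6, 0.0, 1.5]
grip_width: 0.0278
finger_force: 60.0
```

Emit:
{"fn": "carry_out", "kwargs": {
  "plan": [
    [0,0,0.04,0,0,0,-1],
    [0,0,0,0,0,0,-1]
  ]
}}

```text
time_s: 11.55
tcp_pos: [0.4703, -0.1608, 0.1957]
orientation: [2.217, 2.225, 0.001]
contact_force: [-0.5, 1.3, 5.1]
grip_width: 0.0278
finger_force: 60.2
```

Emit:
{"fn": "carry_out", "kwargs": {
  "plan": [
    [0,0,0.04,0,0,0,-1],
    [0,0,0,0,0,0,-1]
  ]
}}

```text
time_s: 11.72
tcp_pos: [0.4703, -0.1608, 0.1953]
orientation: [2.217, 2.225, 0.001]
contact_force: [-2.7, 1.1, 9.2]
grip_width: 0.0276
finger_force: 60.7
```

Collar on the rim, home at TCP z≈0.196 with about 9 N. Now I'll pull up gradually.

Emit:
{"fn": "carry_out", "kwargs": {
  "plan": [
    [0,0,-0.06,0,0,0,-1],
    [0,0,-0.06,0,0,0,-1],
    [0,0,-0.06,0,0,0,-1],
    [0,0,-0.04,0,0,0,-1],
    [0,0,0,0,0,0,-1]
  ]
}}

```text
time_s: 12.13
tcp_pos: [0.4701, -0.1607, 0.1992]
orientation: [-2.217, -2.225, 0.0]
contact_force: [-0.1, 0.3, -2.3]
grip_width: 0.0276
finger_force: 59.8
```

Emit:
{"fn": "carry_out", "kwargs": {
  "plan": [
    [0,0,-0.03,0,0,0,-1],
    [0,0,0,0,0,0,-1]
  ]
}}

```text
time_s: 12.3
tcp_pos: [0.4701, -0.1607, 0.1997]
orientation: [-2.217, -2.225, 0.0]
contact_force: [2.0, -0.0, -5.3]
grip_width: 0.0277
finger_force: 59.5
```

Emit:
{"fn": "carry_out", "kwargs": {
  "plan": [
    [0,0,-0.03,0,0,0,-1],
    [0,0,0,0,0,0,-1]
  ]
}}

```text
time_s: 12.47
tcp_pos: [0.47, -0.1607, 0.2002]
orientation: [-2.217, -2.224, 0.0]
contact_force: [1.2, -0.8, -8.4]
grip_width: 0.0278
finger_force: 59.6
```

Emit:
{"fn": "carry_out", "kwargs": {
  "plan": [
    [0,0,-0.03,0,0,0,-1],
    [0,0,0,0,0,0,-1]
  ]
}}

```text
time_s: 12.63
tcp_pos: [0.47, -0.1607, 0.2008]
orientation: [-2.217, -2.224, 0.001]
contact_force: [3.1, 0.1, -13.2]
grip_width: 0.0274
finger_force: 59.9
```

It holds about 12–13 N net, above the worn coupler's 7 N. Holding for over a second.

Emit:
{"fn": "carry_out", "kwargs": {
  "plan": [
    [0,0,0,0,0,0,-1],
    [0,0,0,0,0,0,-1],
    [0,0,0,0,0,0,-1],
    [0,0,0,0,0,0,-1],
    [0,0,0,0,0,0,-1],
    [0,0,0,0,0,0,-1],
    [0,0,0,0,0,0,-1]
  ]
}}

```text
time_s: 13.22
tcp_pos: [0.47, -0.1607, 0.2014]
orientation: [-2.217, -2.225, 0.0]
contact_force: [3.6, -0.7, -18.0]
grip_width: 0.0278
finger_force: 60.2
```

Emit:
{"fn": "carry_out", "kwargs": {
  "plan": [
    [0,0,0,0,0,0,-1],
    [0,0,0,0,0,0,-1],
    [0,0,0,0,0,0,-1],
    [0,0,0,0,0,0,-1],
    [0,0,0,0,0,0,-1],
    [0,0,0,0,0,0,-1],
    [0,0,0,0,0,0,-1]
  ]
}}

```text
time_s: 13.8
tcp_pos: [0.47, -0.1607, 0.2016]
orientation: [-2.217, -2.225, 0.0]
contact_force: [2.9, -0.2, -19.3]
grip_width: 0.0278
finger_force: 60.3
```

The pull crept up to about 18 N. I'll ease it to about 14 N and hold again.

Emit:
{"fn": "carry_out", "kwargs": {
  "plan": [
    [0,0,0.03,0,0,0,-1],
    [0,0,0,0,0,0,-1],
    [0,0,0,0,0,0,-1],
    [0,0,0,0,0,0,-1]
  ]
}}

```text
time_s: 14.13
tcp_pos: [0.47, -0.1607, 0.2012]
orientation: [-2.218, -2.225, 0.0]
contact_force: [1.7, 0.6, -15.9]
grip_width: 0.0276
finger_force: 60.3
```

Emit:
{"fn": "carry_out", "kwargs": {
  "plan": [
    [0,0,0,0,0,0,-1],
    [0,0,0,0,0,0,-1],
    [0,0,0,0,0,0,-1],
    [0,0,0,0,0,0,-1],
    [0,0,0,0,0,0,-1],
    [0,0,0,0,0,0,-1]
  ]
}}

```text
time_s: 14.63
tcp_pos: [0.47, -0.1608, 0.201]
orientation: [-2.217, -2.225, 0.0]
contact_force: [0.9, 0.7, -14.8]
grip_width: 0.028
finger_force: 60.3
```

Emit:
{"fn": "carry_out", "kwargs": {
  "plan": [
    [0,0,0.005,0,0,0,-1],
    [0,0,0,0,0,0,-1],
    [0,0,0,0,0,0,-1],
    [0,0,0,0,0,0,-1],
    [0,0,0,0,0,0,-1],
    [0,0,0,0,0,0,-1],
    [0,0,0,0,0,0,-1],
    [0,0,0,0,0,0,-1],
    [0,0,0,0,0,0,-1],
    [0,0,0,0,0,0,-1],
    [0,0,0,0,0,0,-1],
    [0,0,0,0,0,0,-1],
    [0,0,0,0,0,0,-1],
    [0,0,0,0,0,0,-1]
  ]
}}

```text
time_s: 15.8
tcp_pos: [0.4701, -0.1608, 0.2009]
orientation: [-2.218, -2.225, 0.0]
contact_force: [-1.3, 0.9, -14.0]
grip_width: 0.0273
finger_force: 60.5
```

Steady at about 13 N net for over 1.5 s. I'll set it down, release and retreat.

Emit:
{"fn": "carry_out", "kwargs": {
  "plan": [
    [0,0,0.06,0,0,0,-1],
    [0,0,0.06,0,0,0,-1],
    [0,0,0.06,0,0,0,-1],
    [0,0,0,0,0,0,-1],
    [0,0,0,0,0,0,-1],
    [0,0,0,0,0,0,-1]
  ]
}}

```text
time_s: 16.3
tcp_pos: [0.4709, -0.1609, 0.1974]
orientation: [2.216, 2.224, 0.002]
contact_force: [-1.3, 2.7, -0.4]
grip_width: 0.0276
finger_force: 61.9
```

Emit:
{"fn": "carry_out", "kwargs": {
  "plan": [
    [0,0,0,0,0,0,0],
    [0,0,0,0,0,0,0.5],
    [0,0,0,0,0,0,0.5],
    [0,0,0,0,0,0,0.5],
    [0,0,0,0,0,0,0.5],
    [0,0,0,0,0,0,0.5],
    [0,0,0,0,0,0,0.5],
    [0,0,0,0,0,0,0.5],
    [0,0,-0.3,0,0,0,0.5],
    [0,0,-0.7,0,0,0,0.5],
    [0,0,-0.9,0,0,0,0.5],
    [0,0,-0.9,0,0,0,0.5],
    [0,0,-0.9,0,0,0,0.5],
    [0,0,-0.7,0,0,0,0.5],
    [0,0,0,0,0,0,0.5],
    [0,0,0,0,0,0,0.5]
  ]
}}

```text
time_s: 17.63
tcp_pos: [0.4705, -0.1609, 0.3074]
orientation: [2.216, 2.224, 0.002]
contact_force: [-0.9, 0.5, -0.6]
grip_width: 0.0639
finger_force: 0.0
```

```bash
python3 - <<'E'
from h import *
import cv2
a=bot.camera("side")[120:280,200:360];cv2.imwrite("pics/end.png",cv2.resize(a,(600,600),interpolation=cv2.INTER_CUBIC))
E
```

```text
(no output)
```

View pics/end.png

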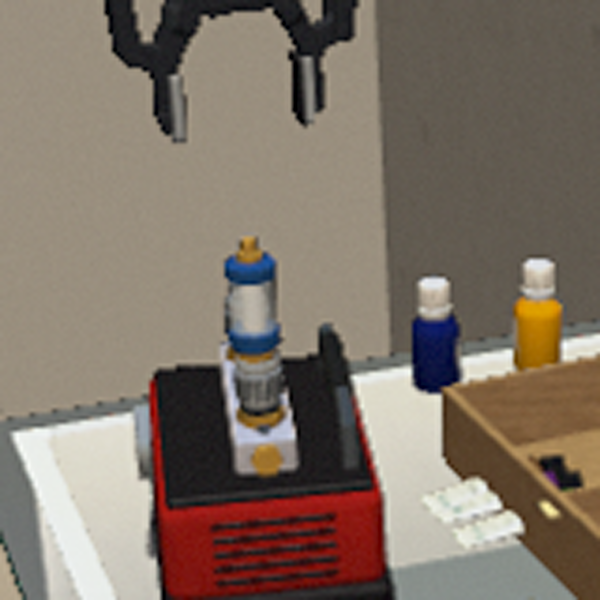

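The trap stands upright in the near coupler at (254,310), collar on the rim, with the gripper clear above it and the ink bottles undisturbed.

```bash
python3 -c "
from station import bot
print(bot.hand_in())"
```

```text
the job is handed in; nothing more can be done
None
```

The job is handed in: the trap stands locked and upright in the near coupler, which held a steady pull of about 13 N for over a second (creeping briefly to about 18 N before I eased it), the gripper has let go and is clear, and I saw no bystander disturbed.

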